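Slide the solder pot under the fume bar up to its stop and start the station

TASK

Slide the solder pot along the hot plate, under the fume bar, from the orange ring to the green ring and on until its front handle presses lightly on the sprung red end stop there, keeping it flat on the plate all the way: never lift or tip it. Leave it in the middle of the plate's width, in line with the plate and still touching the stop, and let go; only then push the green start button fully down and release it. Do not ram the stop, bang against the fume bar or shift the cup, circuit board or iron stand.

Things in the scene. Friction and masses are not known exactly. Their poses are not given: they have to be found in the camera images.
- pot: Loose steel pot, 0.5 to 0.9 kg, 200 mm long: open round bowl 120 mm across, 46 mm high, wall 5 mm, with two alike pale wooden bar handles along its +y and -y. Each is 18 mm wide (x), 23 to 37 mm above the underside, from 60 to 100 mm from the centre (grip from above at 80 mm). Origin: centre of its underside, z up. It stands loose on the plate, slides and turns freely, stays where left.
- station: Fixed two-place hot plate: grey housing, x from -130 to +90 mm, 620 mm long (y), with a flat black top plate 158 by 614 mm, its top 33 mm above the origin, which lies on the bench. The plate's long centre line runs along y at x = +6 mm. The 30 mm high strip in front (-x, towards the robot) carries the start button.
- bar: Fixed aluminium fume bar bridging the plate's middle from front to back, a low gate: the pot fits beneath, a gripper on it does not. Beam along x, 40 mm wide (y), underside 62 and top 90 mm above the plate; two posts 40 mm wide (y) leave a gate 148 mm wide (x = -74 to +74), outer faces at x = +-88 mm. Origin: on the plate's top, mid gate; axes parallel to the station's.
- ring_orange: Flat orange ring printed on the plate, 144 mm mean diameter, where the pot starts. Origin: its centre, on the plate's top, on the plate's long centre line 132 mm to one side of the bar (either side).
- ring_green: Flat green ring printed on the plate, 144 mm mean diameter, the place to which the pot goes, on the other side of the bar, 132 mm from it. Origin: its centre, on the plate's top.
- start (a joint): Travel of the start button in m: 0 up, 0.008 fully down; a spring returns it; fully down takes about 6 N.
- start_top (a point): Centre of the top of the round green start button, 34 mm across, in a black housing on the strip in front of the plate, 110 mm in front of the plate's centre line and 100 mm towards the station's -y. It is pushed straight down.
- stops: Two sprung end stops, one on each end of the plate: yellow block 50 by 36 by 46 mm, from which a red button 26 mm across faces the bar, centred 30 mm above the plate on its centre line, at handle height. The button gives up to 8 mm at 1 N per mm. Untouched, its face stands 240 to 252 mm from the origin: set differently each time and not reported. Origin as bar's.
- cup: Bystander: loose white ceramic cup, 84 mm across, 65 mm high, origin under its centre, at the robot's left of the plate.
- board: Bystander: loose green circuit board with parts on it, 100 by 140 mm, up to 32 mm high, origin under its centre, beyond the plate.
- iron_stand: Bystander: loose soldering-iron stand, black base 130 by 70 mm with a steel spring holder up to 130 mm high, origin under the base's centre, at the robot's right of the plate.
Things that resemble listed ones, but are neither listed nor needed, are in the scene too. Leave any blue look-alike of the pot alone.

How it is judged:
By the outcome, as a careful person would: the job done as asked, in the order asked, and still so for the second after the job is handed in, with the robot touching nothing.
It also fails if it takes over 64 s, if anything falls off the work surface, if the arm or the gripper's body presses on something with over 40 N, if the wrist force passes 120 N, or if a joint passes its speed limit or range.

ROBOT

A 6-joint arm with a two-finger parallel gripper is mounted at the origin on the work surface. World frame = base frame: x ahead of the robot, y to its left, z up, the work surface at z = 0. Lengths are in mm, angles in rad, forces in N, time in s.
With the tool pointing down it reaches from about 350 to 850 mm from the base axis. Payload 8.1 kg.
Tool frame: the origin (TCP) lies on the centre line of the jaws, within the pads' length; the fingertips stand 22 mm ahead of it and the grasp point (between the pads) lies 3 mm ahead of it; z points along the fingers, y is the line along which they close (so a half turn about z gives the same grasp; the last joint's range is limited). The gripper opens to 85 mm and grips with 20 to 120 N. Pads are 22 mm wide; open, the fingers measure 114 mm over their backs; the gripper's body (76 mm by 85 mm) begins 54 mm behind the grasp point. The pads swing forward as they close: fully open they stand 13 mm farther back than shut.
Start: joints at [-1.203, 0.13, 1.488, -0, 1.523, -0.085], TCP at [262.511, -539.531, 214.492] pointing down, gripper open.
Joint ranges: [-2.96, 2.96], [-0.89, 2.26], [0.02, 2.5], [-1.34, 4.48], [0, 2.73], [-2.66, 2.66]. Speed limits (rad/s): [2.39, 2.39, 2.79, 3.14, 3.14, 3.14].

INTERFACE

Orientations are given as a unit quaternion [w, x, y, z].
In Python, from rig import r gives the robot as it stands. Calls block until the motion is done:
- r.move_to(position, orientation): joint-space move of the TCP to a pose.
- r.move_straight(position, rotation=None, vel=150): straight line of the TCP; rotation=None keeps the orientation; vel is the mean speed in mm/s.
- r.movej(angles): joint-space move.
- r.set_gripper(opening, newtons=None): finger opening in mm; newtons is the grip in N (None keeps the last); returns when the fingers have stopped.
- r.hold(seconds).
- r.inverse_kinematics(position, orientation): joint angles nearest the present ones, or None.
- r.read_state(): the state.
- r.camera(name): name is "scene" or "top"; returns (picture, depth): 384x512x3 uint8, red, green, blue; 384x512 float32, mm along the optical axis (not along the pixel's ray), 0 where there is no reading.
- r.camera_info(name): a dict with "mtx" (3x3 intrinsics, pixels), "R" (3x3) and "t" (3): a world point X has camera coordinates R X + t. Camera axes: x right, y down, z forward; pixel columns grow to the right and rows downward; lengths in mm; the calibration is good to about 2 mm. A picture is of the moment at which its call begins. camera_info takes no time and is no camera call.
A pose or a line that the arm cannot do raises r.IKError and nothing moves.
- r.close_job(): hands the job in; it is judged then, once.
Trained networks look in the newest picture that a camera, given by its name, has taken for a name from the list of things; names that differ only in an ending like _2 or _b are one class to them, and where a whole thing is asked for, a point or a joint stands for the part that bears it (a point fixed in the world has none). Each returns a list of dicts, best first, with "confidence" (0 to 1); they miss things now and then, are a little off and sometimes report something else, mostly with a low value. They report only what shows in the picture. A call takes as long as a camera call. They do not tell look-alikes from the thing itself.
- r.boxes_of(target, camera): "rect" ([left, top, right, bottom] in pixels, round what is visible of it).
- r.cut_out(target, camera): "mask" (384x512 bool, what is visible of it) and "rect" ([left, top, right, bottom] in pixels, round what is visible of it).
- r.mark_of(target, camera): "at" ([row, column] in pixels: a listed point, or the origin of a listed thing).
The state is a dict: "t": time; "q": joint angles; "qvel": joint speeds; "joint_torque": joint torques, N m; "position": TCP position; "ee_rot": TCP orientation; "ft_force": force on the tool from outside, world axes, zero at the start; "wrist_torque": the same for the moment, N m; "width": finger opening in mm; "gripper_force": force on a finger pad.
Only numpy, scipy, OpenCV 4.12 (cv2) and the standard library are available. Lean on these libraries where they do the work, as an engineer would, in place of code of your own. Each camera call takes 0.05 s, during which the arm holds its last target. There are 200 camera calls.

## Working session

There is one attempt and no reset: what is moved stays moved. The work goes in short steps, each a Python script; the robot and the scene stay as the last script left them, time stands still between calls to the robot, and variables do not carry over. Pictures are saved under pics/ and viewed, at most 13 in all, crops included, and the job is handed in when it is done.

```bash
mkdir -p pics; ls; python3 - <<'E'
from rig import r
import cv2,numpy as np
out=[]
for c in("scene","top"):
    p,d=r.camera(c); out.append(p); i=r.camera_info(c); print(c,np.round(i["mtx"],1).tolist(),np.round(i["R"],3).tolist(),np.round(i["t"],1).tolist())
    for n in("pot","station","bar","ring_orange","ring_green","start_top","stops","cup","board","iron_stand"):
        for m in r.mark_of(n,c)[:3]:
            print(n,np.round(m["at"],1),round(m["confidence"],2),end=' | ')
    print()
    cv2.imwrite(f"pics/{c}0.png",cv2.resize(p[:,:,::-1],(800,600)))
print(r.read_state())
E
```

```text
pics
scene [[428.9, 0.0, 259.4], [0.0, 428.9, 186.5], [0.0, 0.0, 1.0]] [[-0.67, 0.742, -0.013], [0.578, 0.51, -0.637], [-0.466, -0.434, -0.771]] [384.8, -258.5, 1845.6]
pot [181.5 231.4] 0.94 | pot [152.3 272.6] 0.6 | pot [184.8 344.9] 0.58 | station [207.1 254.9] 0.87 | bar [203.  249.7] 0.66 | ring_green [223.4 283.8] 0.73 | start_top [168.8 251.7] 0.64 | start_top [221.9 284. ] 0.18 | cup [270.7 374.2] 0.97 | board [264.3 228.3] 0.59 | iron_stand [139.9 160.1] 0.71 | iron_stand [262.2 228.4] 0.22 | 
top [[453.2, 0.0, 257.8], [0.0, 453.2, 191.3], [0.0, 0.0, 1.0]] [[0.01, -1.0, 0.008], [-0.99, -0.011, -0.139], [0.14, -0.006, -0.99]] [-22.5, 541.1, 1327.0]
pot [267.6 300.4] 0.87 | pot [173.3 296.6] 0.69 | station [177.  255.1] 0.83 | station [109.4 222.2] 0.37 | bar [176.1 261.6] 0.62 | ring_orange [109.8 225.1] 0.29 | start_top [204.7 288.9] 0.61 | start_top [176.9 257.1] 0.28 | cup [196.6 106.8] 0.84 | board [107.2 221.9] 0.69 | iron_stand [173.9 424.6] 0.71 | 
{'t': 1.1, 'q': array([-1.20340296e+00,  1.30405701e-01,  1.48817830e+00, -8.32119756e-06,
        1.52303247e+00, -8.53823504e-02]), 'qvel': array([ 6.00707879e-04,  2.04772251e-04,  8.64878337e-04, -3.31589760e-04,
        5.57281245e-06,  1.99003875e-04]), 'joint_torque': array([ 4.91854989e-04, -5.69325829e+01, -5.00871921e+01, -1.61858602e-04,
        1.00893176e-03,  7.84552924e-06]), 'position': array([ 262.50513898, -539.52991483,  214.50074246]), 'ee_rot': array([-1.12043458e-05,  9.74483484e-01,  2.24459216e-01, -5.78793993e-06]), 'ft_force': array([-0.26174359,  0.74749862,  0.52350949]), 'wrist_torque': array([-0.01380776,  0.02447115, -0.00294576]), 'gripper_force': 0.0, 'width': 85.46193614810909}
```

View pics/scene0.png

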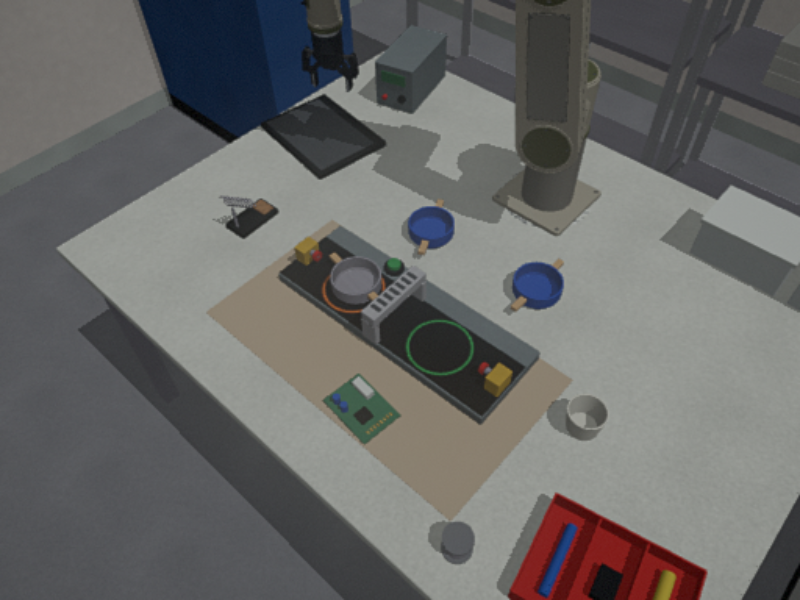

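View pics/top0.png

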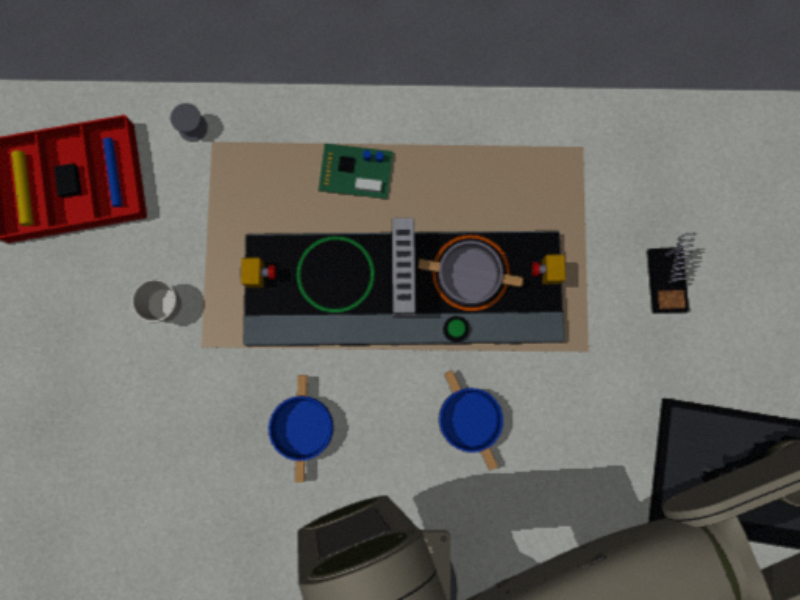

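The pot (scaled top view, about 470,272) sits on the orange ring on the -y side. It is turned roughly 10° from the plate. The green ring is at (335,274), the bar at 403, the stop buttons at 268 and 536, and the start button at (456,328). Two blue decoy pots are in front. Next I'll measure from both views.

```bash
cat > h.py <<'E'
from rig import r
import cv2,numpy as np
def cloud(c,d,i):
    K=i["mtx"];v,u=np.mgrid[:384,:512]
    P=np.stack([(u-K[0,2])/K[0,0]*d,(v-K[1,2])/K[1,1]*d,d],-1)
    return (P-i["t"])@i["R"]
def onplane(px,z,i):   # px: Nx2 (u,v) -> world on plane z
    px=np.atleast_2d(px).astype(float)
    ray=np.c_[px,np.ones(len(px))]@np.linalg.inv(i["mtx"]).T@i["R"]
    C=-i["R"].T@i["t"]
    return C+ray*((z-C[2])/ray[:,2])[:,None]
def circ(xy):
    A=np.c_[2*xy,np.ones(len(xy))]
    for _ in range(4):
        s=np.linalg.lstsq(A,(np.c_[A[:,:2]/2]**2).sum(1),rcond=None)[0]
        R=np.sqrt(s[2]+s[0]**2+s[1]**2); e=abs(np.hypot(*(A[:,:2]/2-s[:2]).T)-R)
        A=A[e<max(4,1.5*np.median(e))]
    return s[:2],R,len(A)
def view(c):
    p,d=r.camera(c); i=r.camera_info(c); W=cloud(c,d,i)
    hsv=cv2.cvtColor(p,cv2.COLOR_RGB2HSV); return p,d,i,W,hsv
def sel(m): v,u=np.nonzero(m); return np.c_[u,v]
E
python3 - <<'E'
from h import *
for c in("top","scene"):
    p,d,i,W,hsv=view(c); H,S,V=[hsv[...,k].astype(int) for k in range(3)]
    X,Y,Z=W[...,0],W[...,1],W[...,2]
    # plate region rough
    near=(X>330)&(X<680)&(Y>-420)&(Y<420)&(d>0)
    black=near&(V<40)&(Z>15)&(Z<60)&(X>420)
    print(c,"bench z",np.median(Z[near&(Z<15)]),"plate z",np.percentile(Z[black],[10,50,90]).round(1),black.sum(), "X",np.percentile(X[black],[1,99]).round(),"Y",np.percentile(Y[black],[1,99]).round())
    col={'green':(H>45)&(H<80)&(S>120)&(V>50),'orange':(H>4)&(H<16)&(S>150)&(V>90),'red':((H<4)|(H>174))&(S>140)&(V>60),'yellow':(H>17)&(H<28)&(S>150),'wood':(H>8)&(H<22)&(S>60)&(S<170)&(V>110)}
    for n,m in col.items():
        m=m&near&(Z>20)
        k,l,st,ce=cv2.connectedComponentsWithStats(m.astype(np.uint8),connectivity=8)
        for j in range(1,k):
            if st[j,4]<6: continue
            q=W[l==j]; print('  ',n,st[j,4],np.median(q,0).round(1),'x',np.percentile(q[:,0],[2,98]).round(),'y',np.percentile(q[:,1],[2,98]).round(),'z',np.percentile(q[:,2],[2,98]).round())
E
```

```text
top bench z -0.0011417894013160262 plate z [28.8 32.5 36.4] 6738 X [475. 674.] Y [-317.  283.]
   green 347 [588.8 117.9  32.8] x [518. 663.] y [ 44. 189.] z [27. 39.]
   green 97 [ 484.6 -118.4   52.9] x [470. 499.] y [-133. -104.] z [48. 58.]
   orange 79 [ 658.  -151.1   32.6] x [635. 669.] y [-209.  -87.] z [28. 39.]
   orange 59 [ 529.1 -126.4   32.8] x [522. 553.] y [-173.  -90.] z [28. 39.]
   red 32 [ 597.8 -266.3   72.9] x [588. 610.] y [-272. -261.] z [66. 78.]
   red 32 [587.1 233.2  71.6] x [577. 598.] y [230. 239.] z [59. 79.]
   yellow 260 [ 596.4 -300.6   77.5] x [574. 635.] y [-320. -284.] z [34. 83.]
   yellow 266 [584.  268.5  76.8] x [562. 622.] y [255. 288.] z [33. 82.]
   wood 33 [601.4 -75.5  69.4] x [595. 608.] y [-84. -66.] z [65. 78.]
   wood 60 [ 575.3 -223.3   69.3] x [567. 585.] y [-238. -206.] z [64. 74.]
   wood 76 [ 384.7 -110.8   36.2] x [368. 402.] y [-123.  -98.] z [32. 43.]
   wood 76 [375.8 174.1  36.3] x [358. 394.] y [167. 183.] z [32. 42.]
scene bench z 2.779370785618569 plate z [31.6 35.2 38.7] 1067 X [515. 669.] Y [-96. 288.]
   green 33 [ 489
[... 625 characters left out ...]
] y [-316. -283.] z [76. 85.]
   yellow 8 [ 617.9 -287.    81.6] x [615. 624.] y [-298. -284.] z [77. 87.]
   yellow 183 [591.7 280.9  80.3] x [566. 613.] y [260. 293.] z [45. 86.]
   wood 36 [ 389.5 -107.9   39.2] x [370. 405.] y [-121.  -96.] z [33. 43.]
   wood 23 [ 579.9 -221.3   71.8] x [572. 588.] y [-237. -211.] z [67. 78.]
   wood 6 [ 535.4 -108.6   32.7] x [532. 539.] y [-117. -105.] z [30. 38.]
   wood 7 [ 644.4 -200.8   34.2] x [637. 657.] y [-208. -187.] z [33. 39.]
   wood 18 [604.1 -72.8  71.2] x [597. 615.] y [-81. -65.] z [68. 75.]
   wood 14 [ 667.  -158.2   35.2] x [662. 674.] y [-180. -136.] z [32. 40.]
   wood 45 [377.8 178.9  40.1] x [360. 395.] y [168. 186.] z [34. 44.]
```

```bash
cat >> h.py <<'E'
def measure(c,n=3):
    res={}
    for _ in range(n):
        p,d,i,W,hsv=view(c); H,S,V=[hsv[...,k].astype(int) for k in range(3)]
        X,Y,Z=W[...,0],W[...,1],W[...,2]; dz=0
        near=(X>500)&(X<690)&(Y>-420)&(Y<420)&(d>0)
        o=lambda k,v: res.setdefault(k,[]).append(np.round(v,1))
        for nm,m in(('green',(H>45)&(H<80)&(S>120)&(V>50)&near),('orange',(H>4)&(H<16)&(S>150)&(V>90)&near&(Z<42))):
            if m.sum()>40:
                ce,R,k=circ(onplane(sel(m),33,i)[:,:2]); o(nm,[*ce,R])
        red=((H<4)|(H>174))&(S>140)&(V>60)&near&(Z>50)
        wood=(H>8)&(H<22)&(S>60)&(S<170)&(V>110)&near&(Z>60)&(Z<78)
        for nm,m,zz in(('red',red,63),('wood',wood,70)):
            k,l,st,_=cv2.connectedComponentsWithStats(m.astype(np.uint8),connectivity=8)
            js=sorted([j for j in range(1,k) if st[j,4]>8],key=lambda j:st[j,0])
            for j in js:
                q=onplane(sel(l==j),zz,i); mu=q[:,:2].mean(0)
                rc=cv2.minAreaRect(q[:,:2].astype(np.float32))
                o(f"{nm}{js.index(j)}",[*mu,*np.percentile(q[:,1],[0,100]),st[j,4]])
        # pot rim: grey, z 70..86
        m=near&(Z>74)&(Z<84)&(S<70)&(V>60)&(abs(Y-np.median(Y[wood]) if wood.any() else Y)<80)
    return {k:np.mean(v,0).round(1) for k,v in res.items() if len({len(x) for x in v})==1}
E
python3 - <<'E'
from h import *
for c in("top","scene"):
    for k,v in measure(c).items(): print(c,k,v)
p=[r.camera(c)[0] for c in("top","scene")]
a=cv2.resize(p[0][130:225,140:380],(800,317),interpolation=cv2.INTER_CUBIC)
cv2.imwrite("pics/c1.png",a[:,:,::-1])
E
```

```text
top green [590.7 116.2  71.9]
top orange [ 596.2 -147.9   72. ]
top red0 [588.5 234.5 229.4 241.9  32.3]
top red1 [ 600.  -268.4 -275.5 -263.6   32.7]
top wood0 [601.1 -74.1 -83.5 -63.8  31.7]
top wood1 [ 575.6 -222.5 -238.4 -205.8   59. ]
scene green [590.7 117.   72.1]
scene orange [ 597.  -147.3   72.1]
scene red0 [ 599.8 -269.7 -277.7 -256.9   16.7]
scene red1 [588.4 233.3 227.2 241.7  26.7]
scene wood0 [ 578.6 -224.  -239.1 -210.2   22. ]
scene wood1 [604.2 -74.5 -83.3 -65.8  18.3]
```

View pics/c1.png

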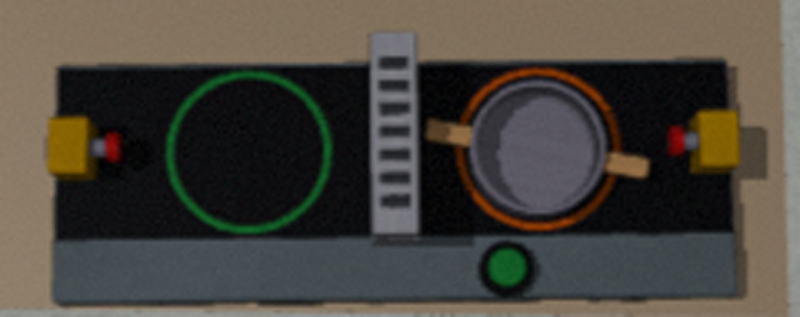

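```bash
cat >> h.py <<'E'
TH=0.0223; O=np.array([593.65,-15.5])
def st(lat,s):  # station(bar) coords -> world xy
    return O+lat*np.array([np.cos(TH),np.sin(TH)])+s*np.array([-np.sin(TH),np.cos(TH)])
def quat(psi,flip):  # tool down, closing line along pot x axis at yaw psi
    a=(psi+(np.pi/2 if not flip else -np.pi/2))/2
    return np.array([0,np.cos(a),np.sin(a),0])
def stat(tag=""):
    s=r.read_state(); print(tag,"t",round(s["t"],2),"p",s["position"].round(1),"f",s["ft_force"].round(1),"w",round(s["width"],1),"gf",round(float(s["gripper_force"]),1)); return s
E
python3 - <<'E'
from h import *
psi=-0.170; g=(576.3,-224.8)
for fl in(0,1):
    q=[r.inverse_kinematics([*p,z],quat(y,fl)) for p,z,y in((g,230,psi),(st(0,220),66,TH))]
    print(fl,[None if k is None else k.round(2) for k in q])
fl=min((0,1),key=lambda f:abs(r.inverse_kinematics([*g,230],quat(psi,f))[5])); print(fl)
r.set_gripper(45,30)
r.move_to([*g,230],quat(psi,fl))
r.move_straight([*g,110],vel=200); stat()
p,_=r.camera("top"); a=cv2.resize(p[130:225,200:400],(800,380),interpolation=cv2.INTER_CUBIC)
p,_=r.camera("scene"); b=cv2.resize(p[120:240,150:350],(366,220),interpolation=cv2.INTER_CUBIC)
c=np.zeros((600,800,3),np.uint8); c[:380]=a; c[380:,:366]=b
cv2.imwrite("pics/g1.png",c[:,:,::-1])
E
```

```text
0 [array([-0.45,  0.17,  1.41, -0.  ,  1.56, -0.28]), array([ 0.25,  0.3 ,  1.57, -0.  ,  1.27,  0.23])]
1 [None, None]Traceback (most recent call last):
  File "<stdin>", line 6, in <module>
  File "<stdin>", line 6, in <lambda>
TypeError: 'NoneType' object is not subscriptable
```

```bash
python3 - <<'E'
from h import *
psi=-0.170; g=(576.3,-224.8); fl=0
r.set_gripper(45,30)
r.move_to([*g,230],quat(psi,fl))
r.move_straight([*g,110],vel=200); stat()
p,_=r.camera("top"); a=cv2.resize(p[130:225,200:400],(800,380),interpolation=cv2.INTER_CUBIC)
p,_=r.camera("scene"); b=cv2.resize(p[120:240,150:350],(366,220),interpolation=cv2.INTER_CUBIC)
c=np.zeros((600,800,3),np.uint8); c[:380]=a; c[380:,:366]=b
cv2.imwrite("pics/g1.png",c[:,:,::-1])
E
```

```text
t 4.46 p [ 576.9 -225.6  111.3] f [ 0.1 -0.4  0.1] w 45.1 gf 0.0
```

View pics/g1.png

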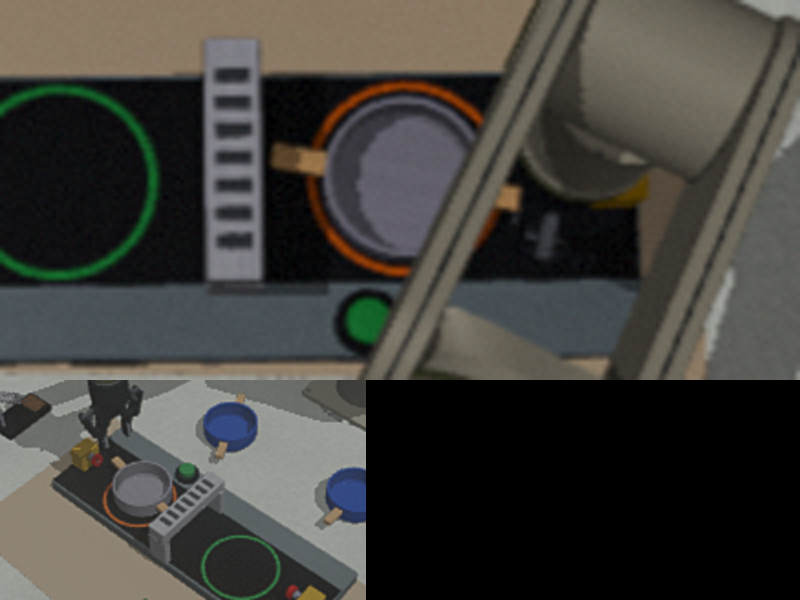

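```bash
python3 - <<'E'
from h import *
def pr(X,c):
    i=r.camera_info(c); v=i["mtx"]@(i["R"]@np.array(X)+i["t"]); return v[:2]/v[2]
p=r.read_state()["position"]; u=np.array([np.cos(-.17),np.sin(-.17),0])
print(p)
for nm,X in(("tipA",p-[0,0,17]+27*u),("tipB",p-[0,0,17]-27*u),("handle grip",[576.3,-224.8,70]),("handle end",[573,-244,70])):
    t=pr(X,"top");s=pr(X,"scene")
    print(nm,"top crop",((t-[200,130])*4).round(),"scene crop",((s-[150,120])*1.83+[0,380]).round())
E
```

```text
[ 577.71152841 -225.70091624  112.50855104]
tipA top crop [526. 152.] scene crop [105. 458.]
tipB top crop [515. 224.] scene crop [127. 446.]
handle grip top crop [514. 195.] scene crop [118. 461.]
handle end top crop [540. 200.] scene crop [113. 455.]
```

```bash
python3 - <<'E'
from h import *
for _ in range(4): stat(); 
p,_=r.camera("scene"); stat()
a=p[120:195,160:260].astype(float); a=(255*(a/255)**.5).astype(np.uint8)
cv2.imwrite("pics/g2.png",cv2.resize(a,(800,600),interpolation=cv2.INTER_CUBIC)[:,:,::-1])
E
```

```text
t 4.56 p [ 577.7 -225.7  112.5] f [0.  0.4 0.5] w 44.8 gf 0.0
 t 4.56 p [ 577.7 -225.7  112.5] f [0.  0.4 0.5] w 44.8 gf 0.0
 t 4.56 p [ 577.7 -225.7  112.5] f [0.  0.4 0.5] w 44.8 gf 0.0
 t 4.56 p [ 577.7 -225.7  112.5] f [0.  0.4 0.5] w 44.8 gf 0.0
 t 4.61 p [ 577.7 -225.6  112.4] f [ 0.4 -0.7  0.2] w 44.8 gf 0.0
```

View pics/g2.png

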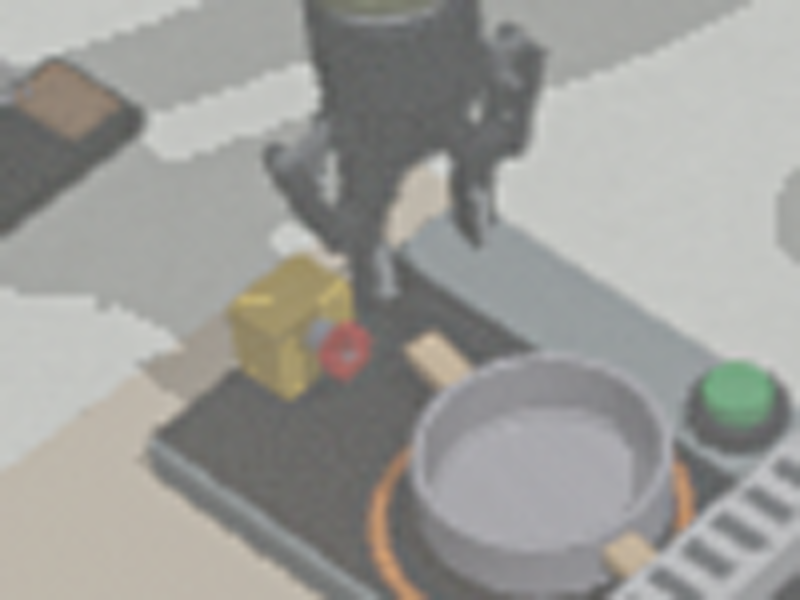

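```bash
python3 - <<'E'
from h import *
p,d,i,W,hsv=view("scene")
X,Y,Z=[W[...,k] for k in range(3)]
for z0 in range(80,200,10):
    m=(Z>z0)&(Z<=z0+10)&(abs(X-577)<110)&(abs(Y+225)<80)&(d>0)
    q=W[m]; 
    if len(q): 
        u=(q[:,:2]-[577.7,-225.7])@np.array([np.cos(-.17),np.sin(-.17)]); w=(q[:,:2]-[577.7,-225.7])@np.array([.169,.985])
        print(z0,len(q),"closing-line",np.percentile(u,[0,25,75,100]).round(),"along handle",np.percentile(w,[0,25,50,75,100]).round())
E
```

```text
80 85 closing-line [-53.  15.  49.  62.] along handle [-75. -64. -52.  43.  90.]
130 8 closing-line [-34. -26. -12.  28.] along handle [-7.  3.  5.  7. 11.]
140 18 closing-line [-35. -26.  28.  35.] along handle [-4.  4.  7.  9. 14.]
150 21 closing-line [-36. -25.  29.  37.] along handle [-12.   2.   8.  10.  14.]
160 20 closing-line [-35. -25.  29.  36.] along handle [-9.  3.  9. 10. 14.]
170 21 closing-line [-54. -26.  30.  36.] along handle [-15.   4.   9.  11.  14.]
180 52 closing-line [-58. -43.  32.  53.] along handle [-13.  -2.   8.  12.  18.]
190 49 closing-line [-58. -46.  32.  55.] along handle [-17.  -1.   9.  13.  20.]
```

```bash
python3 - <<'E'
from h import *
def pr(X,c):
    i=r.camera_info(c); v=i["mtx"]@(i["R"]@np.array(X)+i["t"]); return v[:2]/v[2]
for z in(192,205,235): print(z,(pr([262.5,-539.5,z],"scene")/.64).round())
s=r.read_state(); print(s["q"].round(4), r.inverse_kinematics(s["position"],s["ee_rot"]).round(4), r.inverse_kinematics([576.3,-224.8,110],quat(-.17,0)).round(4))
def tips():
    p,d,i,W,hsv=view("scene"); s=r.read_state()["position"]
    q=W.reshape(-1,3)-[0,0,2.8]; e=q-s
    u=e[:,:2]@np.array([np.cos(-.17),np.sin(-.17)]); w=e[:,:2]@np.array([.169,.985])
    m=(abs(u)<45)&(abs(w)<18)&(e[:,2]>-40)&(e[:,2]<60)&(q[:,2]>85); print("lowest rel z",np.sort(e[m,2])[:6].round(1))
tips()
r.move_straight([576.3,-224.8,110],vel=60); stat(); r.hold(.3); stat(); tips()
E
```

```text
192 [333. 105.]
205 [333. 100.]
235 [332.  91.]
[-0.4548  0.2474  1.5459 -0.      1.3449 -0.2848] [-0.4548  0.2474  1.5459 -0.      1.3449 -0.2848] [-0.4548  0.2491  1.548  -0.      1.3445 -0.2848]
lowest rel z [16.9 20.4 21.9 22.2 23.5 24.4]
 t 4.96 p [ 576.4 -224.8  110.3] f [ 0.5 -0.3  0.3] w 45.0 gf 0.0
 t 5.26 p [ 576.2 -224.8  109.9] f [-0.4 -0.3  0.2] w 45.2 gf 0.0
lowest rel z [17.1 21.3 21.4 21.9 24.3 24.4]
```

```bash
python3 - <<'E'
from h import *
r.move_straight([576.3,-224.8,67],vel=120); stat(); r.hold(.1); stat()
p,d=r.camera("scene")
a=p[120:195,160:260].astype(float); a=(255*(a/255)**.5).astype(np.uint8)
cv2.imwrite("pics/g3.png",cv2.resize(a,(800,600),interpolation=cv2.INTER_CUBIC)[:,:,::-1])
E
```

```text
t 5.82 p [ 576.  -224.7   66.7] f [ 0.3 -0.   0.8] w 45.1 gf 0.0
 t 5.92 p [ 577.  -225.1   68.1] f [ 0.7 -0.6  0.4] w 45.4 gf 0.0
```

View pics/g3.png

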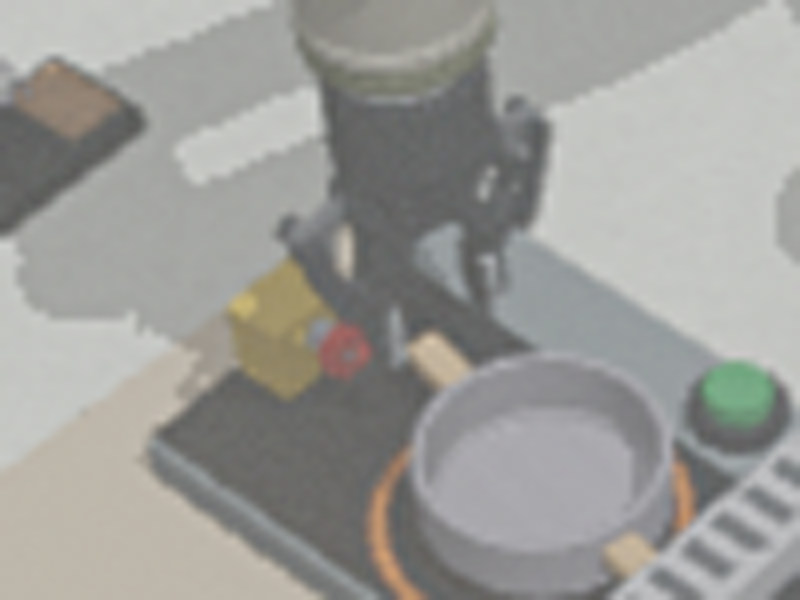

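The lateral alignment is good, but the fingertips look higher than stated. I'll close gently here and check the width.

```bash
python3 - <<'E'
from h import *
r.set_gripper(5,20); s=stat()
print(s["wrist_torque"].round(2))
p,d=r.camera("scene")
a=p[120:195,160:260].astype(float); a=(255*(a/255)**.5).astype(np.uint8)
cv2.imwrite("pics/g4.png",cv2.resize(a,(800,600),interpolation=cv2.INTER_CUBIC)[:,:,::-1])
E
```

```text
t 6.43 p [ 576.3 -224.8   67.1] f [0.4 0.4 0.4] w 5.2 gf 0.0
[-0.   -0.   -0.02]
```

View pics/g4.png

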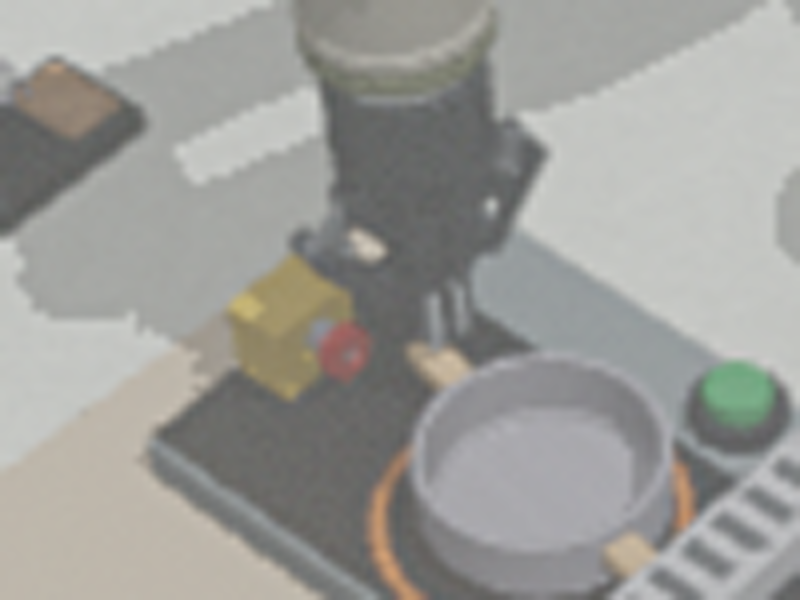

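```bash
cat >> h.py <<'E'
def guarded(xy,z0,zmin,step=2,thr=3,vel=40):
    f0=np.mean([r.read_state()["ft_force"][2]]); z=z0
    while z>zmin:
        z-=step; r.move_straight([*xy,z],vel=vel); f=[]
        for _ in range(2): r.hold(.02); f.append(r.read_state()["ft_force"][2])
        if abs(np.mean(f)-f0)>thr: print("contact cmd z",z,np.round(f,1)); return z
    print("no contact to",z); return None
E
python3 - <<'E'
from h import *
g=[576.3,-224.8]
r.set_gripper(40,30)
r.move_straight([*g,45],vel=100); stat()
z=guarded(g,45,8)
stat()
E
```

```text
t 7.28 p [ 575.3 -224.3   43.8] f [ 0.3  0.2 -0.1] w 39.6 gf 0.0
contact cmd z 13 [13.9 14.5]
 t 11.82 p [ 576.4 -224.8   14.7] f [-7.   2.9 14.5] w 40.0 gf 7.1
```

```bash
python3 - <<'E'
from h import *
g=[576.3,-224.8]; Z=27
r.move_straight([*g,Z],vel=60); stat("up")
r.set_gripper(10,30); s=stat("grip")
if 15<s["width"]<21:
    r.move_straight([*st(0,-203),Z],quat(TH,0),vel=40); stat("align")
    r.move_straight([*st(0,-150),Z],vel=60); stat("mid")
print({k:v for k,v in measure("top",1).items()})
p,d=r.camera("scene"); p2,_=r.camera("top")
a=np.vstack([cv2.resize(p[110:230,150:310],(400,300),interpolation=cv2.INTER_CUBIC),cv2.resize(p2[115:235,190:350],(400,300),interpolation=cv2.INTER_CUBIC)])
a=(255*(a/255.)**.6).astype(np.uint8)
cv2.imwrite("pics/s1.png",a[:,:,::-1])
E
```

```text
up t 12.2 p [ 576.8 -225.1   27.7] f [-0.2  0.   0.6] w 39.7 gf 0.0
grip t 12.52 p [ 576.6 -224.9   26.9] f [ 2.9 -1.1 -1.3] w 17.4 gf 29.4
align t 13.23 p [ 597.9 -218.9   26.9] f [-2.  -5.2 -0.5] w 17.7 gf 29.1
mid t 14.27 p [ 596.9 -164.8   26.9] f [-0.5  2.4  0.6] w 17.2 gf 29.4
{'green': array([590.6, 116.2,  71.8]), 'orange': array([ 596.2, -148.1,   71.8]), 'red0': array([588.7, 234.4, 229.4, 241.9,  33. ]), 'wood0': array([591.2,  11.6,   7.1,  16.1,  20. ])}
```

View pics/s1.png

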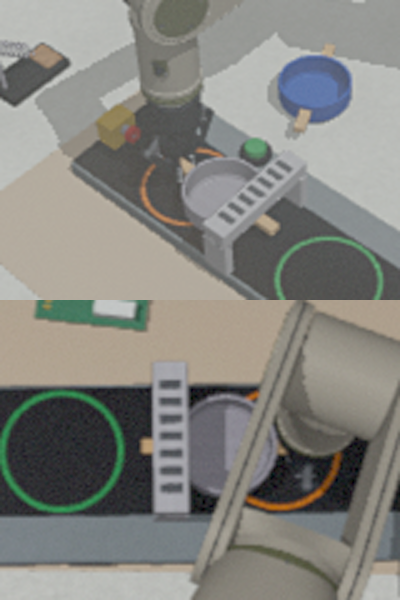

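```bash
python3 - <<'E'
from h import *
Z=27
r.move_straight([*st(0,-85),Z],vel=60); stat()
for s in(-79,-73):
    r.move_straight([*st(0,s),Z],vel=30); q=stat()
    if abs(q["ft_force"]).max()>9: break
r.set_gripper(40,30); stat("open")
print(measure("top",1))
r.move_straight([*st(0,s-2),160],vel=250); stat("up")
r.move_to([*st(0,88),160],quat(TH,0)); stat("over")
print({k:v for k,v in measure("top",1).items()})
p,d=r.camera("scene"); p2,_=r.camera("top")
a=np.vstack([cv2.resize(p[130:250,190:350],(400,300),interpolation=cv2.INTER_CUBIC),cv2.resize(p2[115:235,140:300],(400,300),interpolation=cv2.INTER_CUBIC)])
a=(255*(a/255.)**.6).astype(np.uint8)
cv2.imwrite("pics/s2.png",a[:,:,::-1])
E
```

```text
t 15.65 p [595.5 -99.9  26.9] f [ 0.6  2.1 -0.1] w 17.3 gf 29.2
 t 16.0 p [595.4 -94.4  26.9] f [ 0.3 -1.6 -1.5] w 17.8 gf 29.3
 t 16.35 p [595.2 -88.2  26.9] f [ 0.2 -1.2 -1.4] w 17.6 gf 29.3
open t 16.7 p [595.4 -88.4  27.1] f [0.6 0.6 0.1] w 40.2 gf 0.0
{'green': array([590.5, 115.5,  72.3]), 'orange': array([ 592. , -148.9,   68.4]), 'red0': array([588.7, 234.4, 229.4, 241.9,  33. ]), 'red1': array([ 599.8, -269.2, -272.8, -263.6,   23. ]), 'wood0': array([590.5,  75.1,  57.3,  92.9,  65. ])}
up t 17.43 p [595.1 -90.4 159.7] f [-0.3  0.6 -0.9] w 39.9 gf 0.0
over t 18.12 p [590.6  72.7 158.2] f [-0.2 -0.9  0.3] w 40.3 gf 0.0
{'green': array([590.5, 116.4,  71.6]), 'orange': array([ 596.2, -147.8,   71.8]), 'red0': array([588.7, 234.4, 229.4, 241.9,  33. ]), 'red1': array([ 599.7, -269.6, -272.8, -266.6,   21. ]), 'wood0': array([589.9,  59.9,  57.3,  63.3,  13. ])}
```

View pics/s2.png

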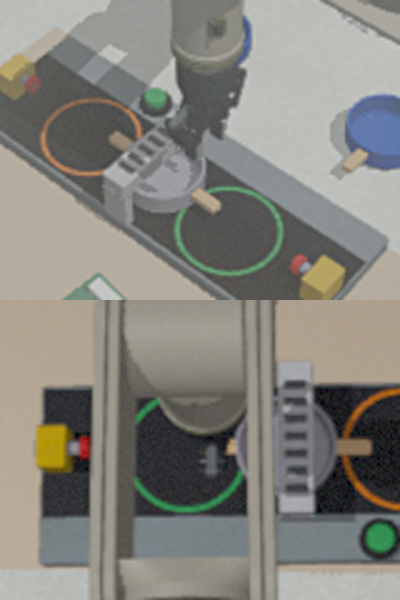

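```bash
cat >> h.py <<'E'
def favg(n=15):
    f=[]
    for _ in range(n): r.hold(.01); f.append(r.read_state()["ft_force"])
    return np.mean(f,0).round(2)
E
python3 - <<'E'
from h import *
r.move_straight([*st(-.5,87),45],vel=150)
r.move_straight([*st(-.5,87),27],vel=60); q=stat("down")
assert abs(q["ft_force"][2])<3
r.set_gripper(10,30); q=stat("grip"); assert 15<q["width"]<21
r.move_straight([*st(0,150),27],vel=60); print(favg(5))
r.move_straight([*st(0,212),27],vel=60); stat(); print(favg())
print(measure("top",1))
for s in range(214,222):
    r.move_straight([*st(0,s),27],vel=20); print(s,favg(10))
print(measure("top",1),r.read_state()["t"])
E
```

```text
down t 19.64 p [590.7  71.5  26.4] f [0.5 0.9 1.2] w 39.8 gf 0.0
grip t 19.96 p [591.8  71.5  27.5] f [1.8 1.1 0.2] w 17.4 gf 32.3
[-0.3  -4.86  3.06]
 t 22.38 p [589.2 195.4  27.5] f [-0.5 -5.   3.5] w 17.4 gf 32.8
[-0.03 -5.35  3.72]
{'green': array([590.9, 117. ,  72.4]), 'orange': array([ 596.4, -148. ,   71.7]), 'red0': array([ 600.3, -268. , -272.9, -260.8,   33. ])}
214 [-0.11 -6.42  3.91]
215 [ 0.03 -7.55  4.04]
216 [-0.04 -7.53  4.22]
217 [-0.17 -7.7   3.93]
218 [ 0.17 -7.77  3.93]
219 [ 0.18 -7.9   4.02]
220 [-0.02 -7.84  3.95]
221 [ 0.07 -7.56  3.76]
{'green': array([590.9, 116.8,  72.3]), 'orange': array([ 596.4, -148.1,   71.6]), 'red0': array([ 600.1, -268. , -275.5, -260.8,   35. ])} 25.275
```

```bash
python3 - <<'E'
from h import *
p,d=r.camera("scene"); p2,_=r.camera("top")
for k,v in measure("scene",1).items(): print(k,v)
a=np.vstack([cv2.resize(p[170:270,230:363],(400,300),interpolation=cv2.INTER_CUBIC),cv2.resize(p2[125:225,140:273],(400,300),interpolation=cv2.INTER_CUBIC)])
a=(255*(a/255.)**.6).astype(np.uint8)
cv2.imwrite("pics/s3.png",a[:,:,::-1])
stat()
E
```

```text
green [590.6 117.3  72.3]
orange [ 597.2 -147.    72.1]
red0 [ 599.3 -269.3 -277.7 -255.9   17. ]
red1 [588.3 233.3 227.2 241.7  27. ]
wood0 [587.  218.9 207.5 227.3  22. ]
 t 25.43 p [589.  203.9  27.4] f [-0.2 -8.3  4.2] w 17.7 gf 32.9
```

View pics/s3.png

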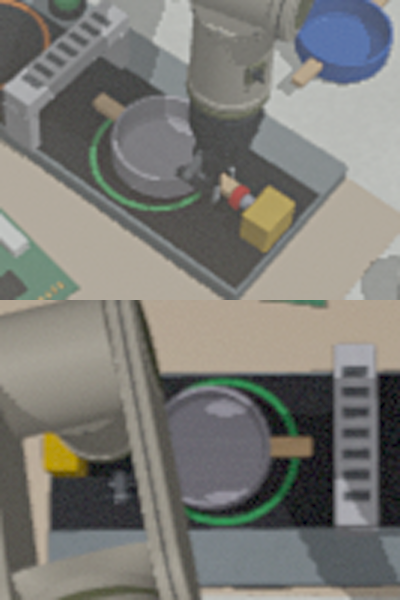

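```bash
python3 - <<'E'
from h import *
f=[]
for s in np.arange(222,236):
    r.move_straight([*st(0,s),27],vel=20); f.append(favg(12)[1]); 
    if f[-1]<-9.8: break
print(s,f)
m=measure("scene",1); print({k:m[k] for k in m if k in('red1','wood0')}, stat()["t"])
E
```

```text
225 [np.float64(-8.01), np.float64(-7.96), np.float64(-8.75), np.float64(-9.81)]
 t 26.88 p [589.  207.4  27.4] f [ -0.1 -10.1   4. ] w 17.0 gf 32.9
{'red1': array([588.1, 234.7, 229.7, 244.2,  23. ]), 'wood0': array([587.1, 222.1, 212.5, 229.7,  21. ])} 26.875
```

```bash
python3 - <<'E'
from h import *
r.set_gripper(40,30); stat("open")
r.move_straight([*st(0,224),140],vel=200); stat("up")
r.move_to([*st(-110,60),160],quat(TH,0)); stat()
def sc(w): e=np.array(w[:2])-O; return np.round([e[0]*np.cos(TH)+e[1]*np.sin(TH),-e[0]*np.sin(TH)+e[1]*np.cos(TH)],1)
for c in("top","scene"):
    m=measure(c,1)
    for k in m: print(c,k,m[k],sc(m[k]))
p,d=r.camera("scene"); p2,_=r.camera("top")
a=np.vstack([cv2.resize(p[170:270,230:363],(400,300),interpolation=cv2.INTER_CUBIC),cv2.resize(p2[125:225,140:273],(400,300),interpolation=cv2.INTER_CUBIC)])
a=(255*(a/255.)**.6).astype(np.uint8)
cv2.imwrite("pics/s4.png",a[:,:,::-1])
E
```

```text
open t 27.23 p [588.3 209.8  26.8] f [ 0.4  0.  -0.5] w 39.9 gf 0.0
up t 27.94 p [588.  208.3 138.7] f [ 0.8  0.1 -1.2] w 40.1 gf 0.0
 t 28.75 p [482.5  42.5 159.4] f [ 0.3  0.5 -1.6] w 39.9 gf 0.0
top green [599.1 115.   64.6] [  8.4 130.3]
top orange [ 596.3 -147.8   71.7] [  -0.3 -132.3]
top red0 [588.8 237.5 232.4 242.   30. ] [  0.8 253. ]
top red1 [ 599.8 -268.3 -275.5 -263.6   32. ] [   0.5 -252.9]
top wood0 [585.8 209.9 192.9 228.4  62. ] [ -2.8 225.5]
scene green [590.7 117.2  72.2] [  0.  132.7]
scene orange [ 597.3 -147.    71.9] [   0.7 -131.5]
scene red0 [ 599.9 -269.1 -277.7 -255.9   18. ] [   0.6 -253.7]
scene red1 [588.5 235.2 229.7 244.2  23. ] [  0.4 250.8]
scene wood0 [592.3  50.6  34.9  67.7  35. ] [ 0.1 66.1]
scene wood1 [588.  211.  192.5 229.7  50. ] [ -0.6 226.6]
```

View pics/s4.png

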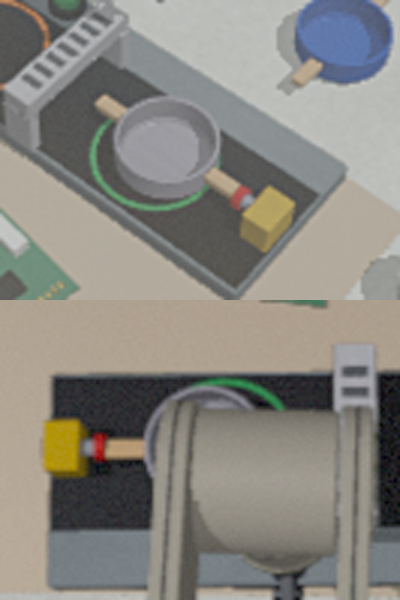

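```bash
python3 - <<'E'
from h import *
b=st(-110,-100)
r.set_gripper(0,30)
r.move_straight([*b,160],vel=250)
m=measure("top",1)
for k in m:
    e=m[k][:2]-O; print(k,m[k],np.round([e[0]+e[1]*TH,e[1]-e[0]*TH],1))
r.move_straight([*b,52],vel=150); stat()
f0=favg(10)[2]; z=52
while z>15:
    z-=2; r.move_straight([*b,z],vel=40); f=favg(3)[2]-f0
    if f>1: print(z,round(f,1),r.read_state()["position"][2].round(1))
    if f>14: break
r.hold(.2); stat("pressed")
print("start z",onplane([0,0],0,r.camera_info("top"))[0,:1])
r.move_straight([*b,100],vel=150); stat("rel")
E
```

```text
green [590.8 116.4  72.1] [1.00e-01 1.32e+02]
orange [ 596.2 -147.7   71.9] [  -0.4 -132.3]
red0 [588.6 237.5 232.4 242.   30. ] [  0.6 253.1]
red1 [ 608.7 -268.8 -272.9 -263.9    9. ] [   9.4 -253.6]
wood0 [585.8 209.9 192.9 228.4  62. ] [ -2.8 225.6]
wood1 [589.3  50.2  33.6  66.3  69. ] [-2.9 65.8]
 t 31.12 p [ 486.7 -117.9   53. ] f [-0.2 -0.2 -0.1] w -0.3 gf 0.0
36 2.3 36.2
34 3.6 34.2
32 4.0 32.2
30 5.4 30.3
28 13.1 29.1
26 31.6 28.9
pressed t 34.98 p [ 486.5 -118.1   28.9] f [-12.3   4.7  32.3] w 0.0 gf 15.7
start z [1170.368321]
rel t 35.62 p [ 485.1 -117.7   98.7] f [ 0.2 -0.3 -0.2] w -0.0 gf 0.0
```

```bash
python3 - <<'E'
from h import *
b=st(-110,-100); r.move_straight([*b,200],vel=250)
m=measure("top",2); print({k:m[k] for k in m if k in('red0','wood0','wood1')}); stat()
r.close_job()
E
```

```text
{'red0': array([589. , 237.6, 232.6, 242. ,  29. ]), 'wood0': array([585.8, 209.8, 192.9, 228.4,  61.5]), 'wood1': array([589.2,  50.3,  33.6,  66.3,  69.5])}
 t 36.27 p [ 484.7 -117.5  197.7] f [ 0.3  0.1 -0.5] w -0.3 gf 0.0
the job is handed in; nothing more can be done
```

I handed the job in at about 36 s: the pot was slid under the bar, stands in line and 1–3 mm off the plate's centre line with the stop button pressed in 2–3 mm, and was let go before the start button was pushed to its end and released.

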